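# Load the peony printing block on the register pins

### The job

Get the carved peony block ready for printing: slide it along the feed board onto the rails until it is snug against both the long fence and the end stop, and press it down over the two brass pins until it lies flush on the bed. Then swing the red keeper over its edge, fully to its stop, and leave the jars, dishes and tools around it where they are.

Things in the scene. Friction and masses are not known exactly. Their poses are not given: they have to be found in the camera images.
- press: Register bed, a fixed fixture. Origin: bed centre at table height; z up, x away from the robot to the long fence, +y (left) to the feed board, -y to the end stop. Sizes below are mm in this 'bed frame'. Grey bed floor: x -115 to 75, y -100 to 78, top z 14. With the block against fence and end stop its centre is at (0, 0) and its holes are over the pins, within 0.5.
- bed_floor (a point): Point on the bed floor at the bed's centre (z 14), midway between the pins; the centre of the block's underside comes here when it is seated flush.
- feed_board (a point): Centre of the top (z 24) of the white feed board: x -115 to 75, y 79 to 269 in the bed frame, level with the raised rails.
- fence (a point): Top of the long aluminium fence (z 40), on its inner face at the bed: the face is the plane x = 55.5 in the bed frame, running along feed board and bed.
- end_stop (a point): Top of the aluminium end stop (z 40), middle of its inner face: the plane y = -75.5, x from -40 to 55.5 in the bed frame.
- pin_a (a point): Tip of the right brass pin, at (0, -52, z 22) in the bed frame: 8 dia, 8 high, upper 3 coned to 3 dia.
- pin_b (a point): Tip of the left brass pin, at (0, 52, z 22) in the bed frame, same size.
- block: Loose carved printing block: mid-brown wooden plate 110 (x) x 150 (y) x 12 thick, 0.16 kg, a red and green peony (under 1 high, may be touched) on top, two 10 dia through holes on its y axis, 52 either side of centre. Origin: centre of underside, z up. Starts flat on the feed board, off the fence, turned up to 0.2 rad from the bed. Slides at 1 to 2 N; pushed off its centre line it turns.
- rails (a joint): Two steel lift rails along y at x -35 and 35 of the bed, 12 wide, as long as the bed. In m: 0 = up (start; tops z 23.5, 1.5 over the pin tips), 0.0105 = down, sunk in the bed floor. Held by friction: they stay up under the block, go down when the block on them is pressed at its middle with about 5 to 10 N, and stay down.
- keeper (a joint): Red keeper, an arm 14 wide, 5 thick, 50 long, on a vertical pivot at (-88, -35) of the bed frame, underside z 28.5. In rad, growing anticlockwise seen from above; at q it points q - 1.8 from the bed's +x. Starts open, 0 to 0.5; 1.8 = stop, closed: along +x, 17 over the seated block's near edge, 2.5 above it. Light friction, stays put. It hits the block's edge while the block is up.
- keeper_peg (a point): Middle (z 44.5) of the red upright peg on the keeper, 10 dia, z 33.5 to 55.5, 40 mm from the pivot: push the keeper by it (about 1 N).
- ink_jar: Bystander, to be left alone: squat amber jar, 44 dia x 55 high, standing just beyond the long fence (mm). Origin at the centre of its underside.
- ink_stick: Bystander, to be left alone: black and gold ink stick, 22 x 75 x 14, lying past the end stop (mm). Origin at the centre of its underside.
- palette: Bystander, to be left alone: white palette dish, 170 dia x 18 high (mm). Origin at the centre of its underside.
- bowl: Bystander, to be left alone: white bowl, 120 dia x 55 high (mm). Origin at the centre of its underside.
- baren: Bystander, to be left alone: dark wooden rubbing pad, 100 dia, with a knob, 36 high in all (mm). Origin at the centre of its underside.
- brush: Bystander, to be left alone: brush 220 long, lying (mm). Origin under its middle.
- paperweight: Bystander, to be left alone: dark wood paperweight 30 x 160 x 18 (mm). Origin at the centre of its underside.
- colour_jar: Bystander, to be left alone: glass jar with red cap, 52 dia x 60 high (mm). Origin at the centre of its underside.
Things that resemble listed ones, but are neither listed nor needed, are in the scene too. Leave any black or turquoise look-alike of the block alone.

How it is judged:
By the outcome, as a careful person would: the job done as asked, in the order asked, and still so for the second after the job is handed in, with the robot touching nothing.
It also fails if it takes over 64 s, if anything falls off the work surface, if the arm or the gripper's body presses on something with over 40 N, if the wrist force passes 120 N, or if a joint passes its speed limit or range.

### The arm

A 6-joint arm with a two-finger parallel gripper is mounted at the origin on the work surface. World frame = base frame: x ahead of the robot, y to its left, z up, the work surface at z = 0. Lengths are in mm, angles in rad, forces in N, time in s.
With the tool pointing down it reaches from about 275 to 1000 mm from the base axis. Payload 8.4 kg.
Tool frame: the origin (TCP) lies midway between the tips of the shut fingers; the grasp point (between the pads) lies 19 mm behind it; z points along the fingers, y is the line along which they close (so a half turn about z gives the same grasp; the last joint's range is limited). The gripper opens to 85 mm and grips with 20 to 120 N. Pads are 22 mm wide; open, the fingers measure 114 mm over their backs; the gripper's body (76 mm by 85 mm) begins 54 mm behind the grasp point. The pads swing forward as they close: fully open they stand 13 mm farther back than shut.
Start: joints at [1.332, 0.353, 1.633, -0, 1.155, -0.002], TCP at [146.619, 607.561, 231.281] pointing down, gripper open.
Joint ranges: [-2.63, 2.63], [-0.92, 2.1], [0.06, 2.66], [-1.3, 4.44], [0, 2.69], [-3.02, 3.02]. Speed limits (rad/s): [2.22, 2.22, 2.79, 3.14, 3.14, 3.14].

### API

Orientations are given as [roll, pitch, yaw] about the fixed x, y, z axes, in that order (R = Rz(yaw) Ry(pitch) Rx(roll)).
In Python, from rig import telemetry, optics, r gives the robot as it stands.
- The arm moves only by the tool play_rows, never from a script. Its arguments are lists of equal length, an entry for each row: "dp": the shift along the tool's x, y, z in units of 40 mm (1.0 is 40 mm), a list of three; "rot": the turn, a rotation vector about the tool's x, y, z in units of 6 degrees (1.0 is 6 degrees), a list of three. In form: {"dp": [[tx, ty, tz], ...], "rot": [[ax, ay, az], ...]}. A call has 1 to 5 rows; each row is the pose to reach, as a shift and turn from the pose commanded when the call began, along the tool's axes at that moment; what a row does not reach only later rows make up. A row lasts 1/12 s, in which the tool goes at most 41.7 mm and 7.16 degrees, less where a joint would pass 70% of its speed; a pose out of reach is approached as far as the arm can. A call with a gripper value outside its range is refused whole. "fingers" is the opening, from 0 (shut) to 1 (fully open), set as the call begins (left out, the last holds). The fingers move at their own pace and stop on an object; "grip_force" is the grip in N (left out, the last holds). Time passes only in rows, so rows that repeat a pose let the fingers close. It gives the time, the measured TCP pose, the force, the opening and the grip force at its end, in the units of the state.
- telemetry.sense(): the state, without advancing time (a new reading comes with each control period).
- optics.grab_frame(name): name is "side" or "top"; returns a dict with "color" (384x512x3 uint8, red, green, blue), "mtx" (3x3 intrinsics, pixels), "R" (3x3) and "t" (3): a world point X has camera coordinates R X + t. Camera axes: x right, y down, z forward; pixel columns grow to the right and rows downward; lengths in mm; the calibration is good to about 2 mm. A picture is of the moment at which its call begins. There is no depth.
- r.sign_off(): hands the job in; it is judged then, once.
The state is a dict: "clock": time; "qpos": joint angles; "qvel": joint speeds; "joint_efforts": joint torques, N m; "eef_pos": TCP position; "tcp_rot": TCP orientation; "contact_force": force on the tool from outside, world axes, zero at the start; "wrist_torque": the same for the moment, N m; "opening": opening from 0.0 (shut) to 1.0 (fully open); "grasp_force": force on a finger pad.
Only numpy, scipy, OpenCV 4.12 (cv2) and the standard library are available. Lean on these libraries where they do the work, as an engineer would, in place of code of your own. Each camera call takes 0.05 s, during which the arm holds its last target. There are 200 camera calls.

## Working session

There is one attempt and no reset: what is moved stays moved. The work goes in short steps, Python scripts to look and compute and a tool call to move; the robot and the scene stay as the last step left them, time stands still between calls to the robot, and variables do not carry over. Pictures are saved under pics/ and viewed, at most 10 in all, crops included, and the job is handed in when it is done.

Besides the shell and the picture viewer there is one more tool, called as name(argument=value, ...), one argument or row to a line, values as JSON. play_rows: Moves the arm, as the interface text tells. Its arguments: {"type":"object","properties":{"dp":{"type":"array"},"rot":{"type":"array"},"fingers":{"type":"number"},"grip_force":{"type":"number"}},"required":["dp","rot"]}

```bash
mkdir -p pics; ls; python3 - <<'E'
from rig import telemetry, optics
import cv2, numpy as np, pickle
d={}
for n in("top","side"):
    f=optics.grab_frame(n); d[n]=f
    cv2.imwrite(f"pics/{n}0.png",f["color"][:,:,::-1])
    print(n,np.round(f["mtx"],1).tolist(),np.round(f["R"],3).tolist(),np.round(f["t"],1).tolist())
pickle.dump(d,open("f0.pkl","wb"))
print(telemetry.sense())
E
```

```text
pics
top [[493.1, 0.0, 261.8], [0.0, 493.1, 194.6], [0.0, 0.0, 1.0]] [[0.006, -1.0, -0.006], [-0.994, -0.005, -0.107], [0.107, 0.007, -0.994]] [-9.9, 537.0, 1843.4]
side [[409.9, 0.0, 250.1], [0.0, 409.9, 191.9], [0.0, 0.0, 1.0]] [[0.942, -0.336, -0.016], [-0.207, -0.541, -0.815], [0.266, 0.771, -0.579]] [-508.0, 165.7, 1257.1]
{'clock': 0.1, 'qpos': array([ 1.33160946e+00,  3.53605228e-01,  1.63406033e+00,  2.53051900e-05,
        1.15521699e+00, -2.40425377e-03]), 'qvel': array([-0.00098486,  0.00046293, -0.00194897,  0.00032297,  0.00072765,
        0.00118067]), 'joint_efforts': array([ 7.06319188e-04, -6.06355762e+01, -3.42821753e+01,  2.33981782e-04,
        4.02970734e-03, -8.61001467e-06]), 'eef_pos': array([146.50190029, 607.13945209, 230.62007035]), 'tcp_rot': array([-3.14030282e+00, -2.62392326e-05,  2.90479979e+00]), 'contact_force': array([-0.19104525, -1.19594022,  0.93334554]), 'wrist_torque': array([-0.01243147, -0.06808995,  0.03172935]), 'grasp_force': 0.0, 'opening': 1.0013458596226257}
```

View pics/top0.png

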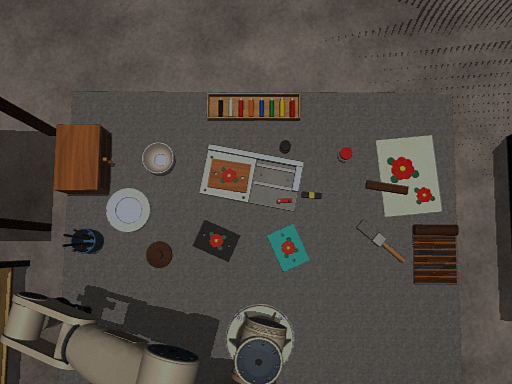

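View pics/side0.png

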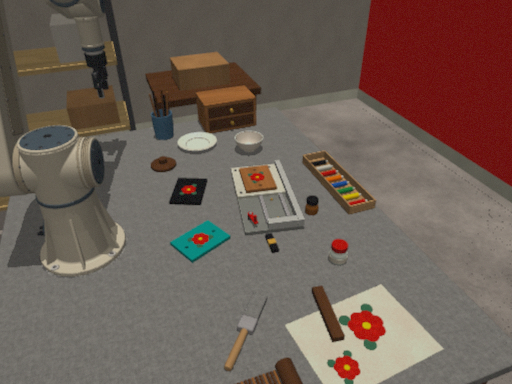

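Three things could be the block. In the top view they are the mid-brown plate on the white feed board (230,176), the black plate (217,240) and the turquoise plate (288,247). The red poster peonies (402,168) and (424,195) also look similar. I choose the brown one by its description and will check it in a close crop.

```bash
python3 - <<'E'
import cv2,pickle
d=pickle.load(open("f0.pkl","rb"))
c=d["top"]["color"][138:218,192:325,::-1]
cv2.imwrite("pics/crop0.png",cv2.resize(c,None,fx=6,fy=6,interpolation=cv2.INTER_CUBIC))
E
```

```text
(no output)
```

View pics/crop0.png

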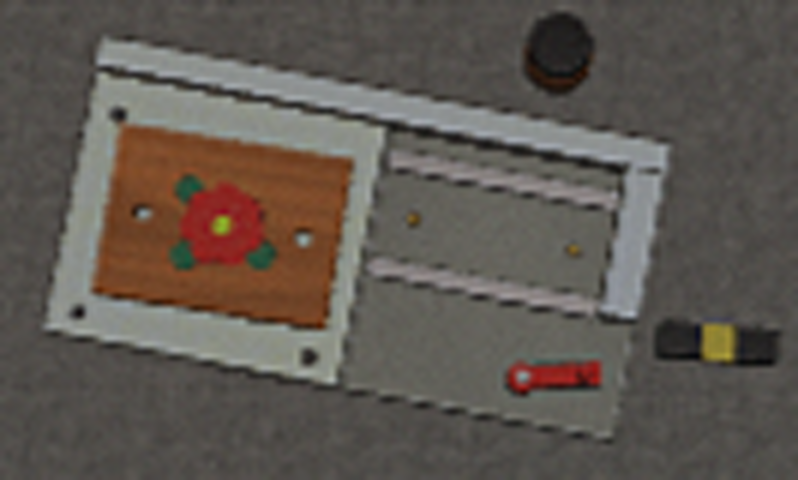

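The crop shows the brown plate with its red and green peony and two holes (143,212) and (303,239), lying on the white feed board. So the brown plate is the block. The pins are at (413,219) and (573,249), and the keeper's pivot is at (520,377), pointing towards −y.

```bash
cat > h.py <<'E'
import numpy as np,cv2,pickle
from scipy.optimize import least_squares
def ray(f,uv,z):
    uv=np.atleast_2d(uv).astype(float)
    d=np.c_[uv,np.ones(len(uv))]@np.linalg.inv(f["mtx"]).T@f["R"]
    c=-f["R"].T@f["t"]
    return (c+d*((z-c[2])/d[:,2])[:,None])[:,:2]
def proj(f,X):
    p=(np.atleast_2d(X)@f["R"].T+f["t"])@f["mtx"].T
    return p[:,:2]/p[:,2:]
def rot(a): return np.array([[np.cos(a),-np.sin(a)],[np.sin(a),np.cos(a)]])
def block_rect(f,z,roi):
    x0,y0,x1,y1=roi
    k=8
    im=cv2.resize(f["color"][y0:y1,x0:x1],None,fx=k,fy=k,interpolation=cv2.INTER_CUBIC)
    h=cv2.cvtColor(im,cv2.COLOR_RGB2HSV)
    m=((h[...,0]<16)&(h[...,1]>120)&(h[...,2]>70)).astype(np.uint8)*255
    m=cv2.morphologyEx(m,cv2.MORPH_OPEN,np.ones((31,31)))
    cs,_=cv2.findContours(m,cv2.RETR_EXTERNAL,cv2.CHAIN_APPROX_NONE)
    c=max(cs,key=cv2.contourArea).reshape(-1,2)
    w=ray(f,(c+.5)/k-.5+[x0,y0],z)
    return cv2.minAreaRect(w.astype(np.float32)),w
E
python3 - <<'E'
from h import *
d=pickle.load(open("f0.pkl","rb")); f=d["top"]
F=[((45,327),(-115,269,24)),((337,382),(-115,79,24)),((612,437),(-115,-100,14)),((619,170),(55.5,-75.5,40)),
((573,249),(0,-52,21)),((413,219),(0,52,21)),((520,377),(-88,-35,33)),((97,68),(55.5,269,40)),((606,314),(-40,-75.5,40))]
W=np.array([ray(f,(np.array(u)+.5)/6-.5+[192,138],b[2])[0] for u,b in F]); B=np.array([b[:2] for _,b in F],float)
s=least_squares(lambda p:(B@rot(p[2]).T+p[:2]-W).ravel(),[700,0,0],loss="soft_l1",f_scale=2)
x,y,a=s.x; print("bed",s.x); print(np.round((W-s.x[:2])@rot(a)-B,1))
r_,w=block_rect(f,36,(196,150,262,200)); print("block world",r_)
bc=(np.array(r_[0])-s.x[:2])@rot(a); print("block in bed",bc)
wb=(w-s.x[:2])@rot(a); r2=cv2.minAreaRect(wb.astype(np.float32)); print(r2, cv2.boxPoints(r2))
np.save("bed.npy",s.x)
sd=d["side"]["color"][155:240,225:310,::-1]
cv2.imwrite("pics/crop1.png",cv2.resize(sd,None,fx=7,fy=7,interpolation=cv2.INTER_CUBIC))
E
```

```text
bed [ 6.07905273e+02 -5.23371249e+01 -1.87809045e-01]
[[ 1.1 -1. ]
 [ 2.3  0.1]
 [ 2.3  1.3]
 [-3.2  5.1]
 [-0.1  0.3]
 [-0.7  0.1]
 [-0.2  1.1]
 [-2.3 -1.8]
 [ 0.6 -4. ]]
block world ((609.5975952148438, 119.24906921386719), (149.24497985839844, 110.13155364990234), 81.27001953125)
block in bed [-30.37376565 168.88493223]
((-30.373870849609375, 168.88491821289062), (110.13151550292969, 149.2450408935547), 2.0306520462036133) [[-88.04923  241.50937 ]
 [-82.760864  92.35805 ]
 [ 27.30149   96.26047 ]
 [ 22.013123 245.41179 ]]
```

View pics/crop1.png

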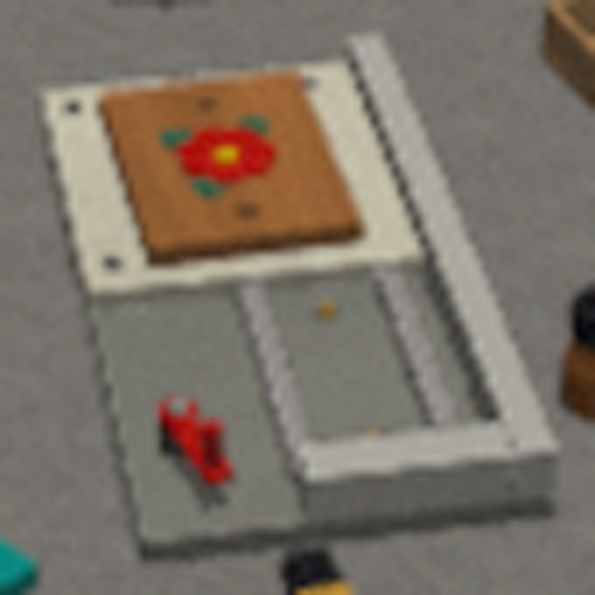

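The side crop agrees with the top view: the rails are up and clear, and the red keeper with its peg (213,440) is open. The bed is at about (608,−52) with yaw −0.188. The block is at bed (−30,169), turned +0.035 rad.

```bash
cat >> h.py <<'E'
from scipy.spatial.transform import Rotation as Ro
def state():
    from rig import telemetry
    return telemetry.sense()
def need(x,y,z,yaw):
    """bed-frame target; yaw of tool x relative to bed x -> dp,rot in interface units"""
    b=np.load("bed.npy"); s=state(); R=Ro.from_euler("xyz",s["tcp_rot"])
    p=np.r_[rot(b[2])@[x,y]+b[:2],z]
    T=Ro.from_euler("xyz",[np.pi,0,b[2]+yaw])
    print("dp",np.round(R.inv().apply(p-s["eef_pos"])/40,3),"rot",np.round(np.degrees((R.inv()*T).as_rotvec())/6,3))
def where():
    b=np.load("bed.npy"); s=state()
    print("t",round(s["clock"],2),"tcp bed",np.round((s["eef_pos"][:2]-b[:2])@rot(b[2]),1),"z",round(s["eef_pos"][2],1),"yaw",round(s["tcp_rot"][2]-b[2],3),"F bed",np.round(rot(b[2]).T@s["contact_force"][:2],1),np.round(s["contact_force"][2],1),"open",round(s["opening"],2))
E
python3 -c "
from h import *
need(-118,169,120,np.pi);where()"
```

```text
dp [-11.928  -9.242   2.777] rot [-0.012 -0.001 -0.468]
t 0.1 tcp bed [-576.4  561.7] z 230.6 yaw 3.093 F bed [ 0.  -1.2] 0.9 open 1.0
```

play_rows(
  dp=[
    [-1,-0.8,0.2],
    [-2,-1.6,0.4],
    [-2.8,-2.2,0.6],
    [-3.6,-2.8,0.8],
    [-4.4,-3.4,1.0],
  ],
  rot=[
    [0,0,0],
    [0,0,0],
    [0,0,0],
    [0,0,0],
    [0,0,0],
  ],
  fingers=0.45,
)

```text
clock: 0.52
eef_pos: [275.3, 445.7, 194.2]
tcp_rot: [-3.141, -0.0, 2.905]
contact_force: [0.8, 0.1, -0.2]
opening: 0.451
grasp_force: 0.0
```

play_rows(
  dp=[
    [-0.8,-0.6,0.2],
    [-1.6,-1.2,0.4],
    [-2.4,-1.8,0.6],
    [-3.2,-2.4,0.8],
    [-4.0,-3.0,1.0],
  ],
  rot=[
    [0,0,0],
    [0,0,0],
    [0,0,0],
    [0,0,0],
    [0,0,0],
  ],
)

```text
clock: 0.93
eef_pos: [402.9, 291.5, 154.3]
tcp_rot: [-3.142, -0.0, 2.905]
contact_force: [0.5, 1.1, -0.9]
opening: 0.453
grasp_force: 0.0
```

play_rows(
  dp=[
    [-0.8,-0.6,0.1],
    [-1.6,-1.2,0.2],
    [-2.4,-1.8,0.4],
    [-3.2,-2.4,0.6],
    [-3.5,-2.8,0.8],
  ],
  rot=[
    [0,0,0],
    [0,0,0],
    [0,0,0],
    [0,0,-0.3],
    [0,0,-0.47],
  ],
)

```text
clock: 1.35
eef_pos: [515.1, 148.8, 122.6]
tcp_rot: [3.141, 0.002, 2.954]
contact_force: [-0.6, -0.8, -0.2]
opening: 0.451
grasp_force: 0.0
```

```bash
python3 -c "
from h import *
need(-118,169,27,np.pi);where()"
```

```text
dp [-0.262 -0.284  2.39 ] rot [0.003 0.022 0.003]
t 1.35 tcp bed [-128.7  180.3] z 122.6 yaw 3.142 F bed [-0.5 -0.9] -0.2 open 0.45
```

play_rows(
  dp=[
    [-0.2,-0.28,0.8],
    [-0.2,-0.28,1.6],
    [-0.2,-0.28,2.2],
    [-0.2,-0.28,2.37],
    [-0.2,-0.28,2.37],
  ],
  rot=[
    [0,0,0],
    [0,0,0],
    [0,0,0],
    [0,0,0],
    [0,0,0],
  ],
)

```text
clock: 1.77
eef_pos: [516.1, 138.6, 26.1]
tcp_rot: [-3.14, -0.004, 2.954]
contact_force: [-0.9, -0.4, -0.1]
opening: 0.447
grasp_force: 0.0
```

play_rows(
  dp=[
    [-0.1,0,0],
    [-0.2,0,0],
    [-0.3,0,0],
    [-0.4,0,0],
    [-0.5,0,0],
  ],
  rot=[
    [0,0,0],
    [0,0,0],
    [0,0,0],
    [0,0,0],
    [0,0,0],
  ],
)

```text
clock: 2.18
eef_pos: [538.6, 135.5, 29.0]
tcp_rot: [3.141, 0.002, 2.954]
contact_force: [-0.6, -0.7, -0.6]
opening: 0.45
grasp_force: 0.0
```

```bash
python3 -c "
from h import *
where()"
```

```text
t 2.18 tcp bed [-103.2  171.6] z 29.0 yaw 3.142 F bed [-0.5 -0.8] -0.6 open 0.45
```

play_rows(
  dp=[
    [-0.15,0,0],
    [-0.3,0,0],
    [-0.45,0,0.02],
    [-0.6,0,0.02],
    [-0.75,0,0.02],
  ],
  rot=[
    [0,0,0],
    [0,0,0],
    [0,0,0],
    [0,0,0],
    [0,0,0],
  ],
)

```text
clock: 2.6
eef_pos: [567.4, 129.6, 27.0]
tcp_rot: [-3.141, -0.0, 2.954]
contact_force: [-0.2, -1.0, 0.1]
opening: 0.453
grasp_force: 0.3
```

play_rows(
  dp=[
    [-0.04,0,0],
    [-0.08,0,0],
    [-0.12,0,0],
    [-0.16,0,0],
    [-0.16,0,0],
  ],
  rot=[
    [0,0,0],
    [0,0,0],
    [0,0,0],
    [0,0,0],
    [0,0,0],
  ],
)

```text
clock: 3.02
eef_pos: [573.3, 128.5, 27.1]
tcp_rot: [3.142, 0.0, 2.954]
contact_force: [0.1, 0.6, 0.3]
opening: 0.451
grasp_force: 0.0
```

```bash
python3 -c "
from h import *
where()
from rig import optics
f=optics.grab_frame('top');r,w=block_rect(f,36,(196,145,270,200));b=np.load('bed.npy');print(cv2.minAreaRect(((w-b[:2])@rot(b[2])).astype(np.float32)))"
```

```text
t 3.02 tcp bed [-67.7 171.2] z 27.1 yaw 3.142 F bed [-0.1  0.6] 0.3 open 0.45
((0.2641754150390625, 113.44723510742188), (112.09259033203125, 53.890907287597656), 11.236294746398926)
```

play_rows(
  dp=[
    [-0.03,0,0],
    [-0.06,0,0],
    [-0.09,0,0],
    [-0.09,0,0],
    [-0.09,0,0],
  ],
  rot=[
    [0,0,0],
    [0,0,0],
    [0,0,0],
    [0,0,0],
    [0,0,0],
  ],
)

```text
clock: 3.48
eef_pos: [575.8, 127.9, 26.9]
tcp_rot: [-3.141, -0.002, 2.954]
contact_force: [-4.6, 2.2, 2.4]
opening: 0.448
grasp_force: 2.5
```

```bash
python3 -c "
from h import *
where()
from rig import optics
f=optics.grab_frame('side');cv2.imwrite('pics/s1.png',cv2.resize(f['color'][110:240,190:320,::-1],None,fx=4.5,fy=4.5,interpolation=cv2.INTER_CUBIC))"
```

```text
t 3.48 tcp bed [-65.2 171.1] z 26.9 yaw 3.142 F bed [-4.9  1.3] 2.4 open 0.45
```

View pics/s1.png

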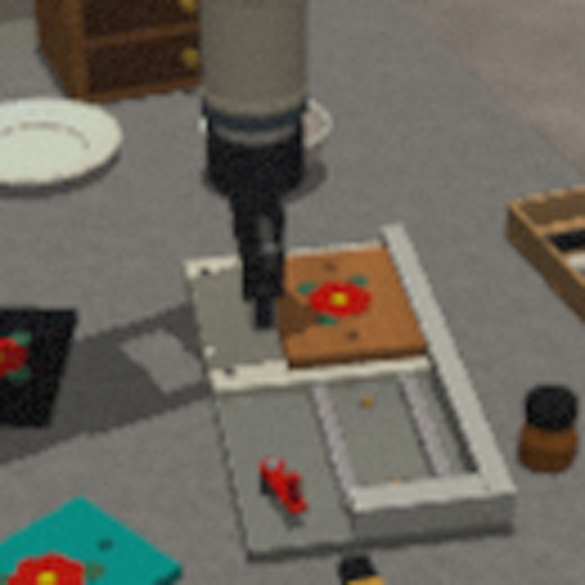

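The side view shows the block lying against the fence with the fingers at its near edge. The contact force of −4.9 N in bed x confirms it. Next I go round to the left edge.

play_rows(
  dp=[
    [0.3,0,0],
    [0.5,0,-0.5],
    [0.5,0.7,-1.3],
    [0.3,1.5,-1.7],
    [0,2.3,-1.7],
  ],
  rot=[
    [0,0,0],
    [0,0,0],
    [0,0,0],
    [0,0,1],
    [0,0,2],
  ],
)

```text
clock: 3.95
eef_pos: [595.7, 220.0, 99.6]
tcp_rot: [3.137, 0.005, 2.739]
contact_force: [2.0, -0.0, 0.2]
opening: 0.454
grasp_force: 0.0
```

play_rows(
  dp=[
    [0,0.4,0],
    [0,0.4,0],
    [0,0.4,0],
    [0,0.4,0],
    [0,0.4,0],
  ],
  rot=[
    [0,0,1],
    [0,0,2],
    [0,0,3],
    [0,0,4],
    [0,0,5],
  ],
)

```text
clock: 4.37
eef_pos: [599.9, 233.4, 95.1]
tcp_rot: [3.141, 0.001, 2.216]
contact_force: [0.3, 0.1, -0.3]
opening: 0.445
grasp_force: 0.0
```

play_rows(
  dp=[
    [0,0,0],
    [0,0,0],
    [0,0,0],
    [0,0,0],
    [0,0,0],
  ],
  rot=[
    [0,0,1],
    [0,0,2],
    [0,0,3],
    [0,0,4],
    [0,0,5],
  ],
)

```text
clock: 4.78
eef_pos: [600.0, 233.1, 95.2]
tcp_rot: [3.14, -0.0, 1.692]
contact_force: [0.5, 0.2, -0.0]
opening: 0.45
grasp_force: 0.0
```

play_rows(
  dp=[
    [0,0,0],
    [0,0,0],
    [0,0,0],
    [0,0,0],
    [0,0,0],
  ],
  rot=[
    [0,0,1],
    [0,0,2],
    [0,0,3],
    [0,0,3],
    [0,0,3],
  ],
)

```text
clock: 5.2
eef_pos: [599.9, 233.1, 95.2]
tcp_rot: [3.141, -0.0, 1.387]
contact_force: [0.7, -1.0, 0.4]
opening: 0.451
grasp_force: 0.0
```

```bash
python3 -c "
from h import *
need(0,276,27,np.pi/2);where()"
```

```text
dp [-0.079  1.526  1.707] rot [ 0.007 -0.002  0.034]
t 5.2 tcp bed [-61.1 278.9] z 95.2 yaw 1.574 F bed [ 0.8 -0.9] 0.4 open 0.45
```

play_rows(
  dp=[
    [-0.08,0.8,0],
    [-0.08,1.5,0.4],
    [-0.08,1.5,1.2],
    [-0.08,1.5,1.7],
    [-0.08,1.5,1.7],
  ],
  rot=[
    [0,0,0.03],
    [0,0,0.03],
    [0,0,0.03],
    [0,0,0.03],
    [0,0,0.03],
  ],
)

```text
clock: 5.62
eef_pos: [657.8, 218.1, 24.0]
tcp_rot: [-3.14, 0.001, 1.383]
contact_force: [-1.0, 0.1, 0.9]
opening: 0.449
grasp_force: 0.0
```

```bash
python3 -c "
from h import *
where()
from rig import optics
f=optics.grab_frame('top');r,w=block_rect(f,36,(196,145,270,200));b=np.load('bed.npy');print(cv2.minAreaRect(((w-b[:2])@rot(b[2])).astype(np.float32)))"
```

```text
t 5.62 tcp bed [ -1.5 275. ] z 24.0 yaw 1.571 F bed [-1.  -0.1] 0.9 open 0.45
((-0.32462310791015625, 167.41415405273438), (110.02782440185547, 150.26136779785156), 0.1416509449481964)
```

play_rows(
  dp=[
    [-0.15,0,-0.05],
    [-0.3,0,-0.05],
    [-0.45,0,-0.05],
    [-0.6,0,-0.05],
    [-0.75,0,-0.05],
  ],
  rot=[
    [0,0,0],
    [0,0,0],
    [0,0,0],
    [0,0,0],
    [0,0,0],
  ],
)

```text
clock: 6.08
eef_pos: [652.7, 188.6, 29.9]
tcp_rot: [3.141, -0.0, 1.38]
contact_force: [0.8, 0.6, 0.1]
opening: 0.455
grasp_force: 0.3
```

play_rows(
  dp=[
    [-0.2,0,0],
    [-0.4,0,0],
    [-0.6,0,0],
    [-0.8,0,0],
    [-1.0,0,0],
  ],
  rot=[
    [0,0,0],
    [0,0,0],
    [0,0,0],
    [0,0,0],
    [0,0,0],
  ],
)

```text
clock: 6.5
eef_pos: [644.9, 149.1, 29.1]
tcp_rot: [-3.142, 0.0, 1.38]
contact_force: [0.7, 0.5, -0.4]
opening: 0.449
grasp_force: 0.3
```

```bash
python3 -c "
from h import *
where()
from rig import optics
f=optics.grab_frame('top');r,w=block_rect(f,36,(196,145,290,200));b=np.load('bed.npy');q=(w-b[:2])@rot(b[2]);print(cv2.minAreaRect(q.astype(np.float32)),q.min(0),q.max(0))"
```

```text
t 6.5 tcp bed [ -1.2 204.8] z 29.1 yaw 1.568 F bed [0.6 0.6] -0.4 open 0.45
((-1.11456298828125, 101.68252563476562), (110.7652587890625, 120.89054107666016), 0.12011515349149704) [-56.41346095  41.28502877] [ 54.33358956 162.23761396]
```

play_rows(
  dp=[
    [-0.25,0,0.03],
    [-0.5,0,0.03],
    [-0.75,0,0.03],
    [-1.0,0,0.03],
    [-1.25,0,0.03],
  ],
  rot=[
    [0,0,0],
    [0,0,0],
    [0,0,0],
    [0,0,0],
    [0,0,0],
  ],
)

```text
clock: 6.97
eef_pos: [635.3, 99.8, 27.9]
tcp_rot: [-3.141, 0.0, 1.38]
contact_force: [-0.2, 1.9, 0.2]
opening: 0.449
grasp_force: 0.2
```

play_rows(
  dp=[
    [-0.25,0,0],
    [-0.5,0,0],
    [-0.75,0,0],
    [-1.0,0,0],
    [-1.25,0,0],
  ],
  rot=[
    [0,0,0],
    [0,0,0],
    [0,0,0],
    [0,0,0],
    [0,0,0],
  ],
)

```text
clock: 7.38
eef_pos: [625.9, 50.7, 28.0]
tcp_rot: [3.142, 0.0, 1.38]
contact_force: [0.0, 0.3, 0.1]
opening: 0.45
grasp_force: 0.2
```

play_rows(
  dp=[
    [-0.08,0,0],
    [-0.16,0,0],
    [-0.24,0,0],
    [-0.32,0,0],
    [-0.32,0,0],
  ],
  rot=[
    [0,0,0],
    [0,0,0],
    [0,0,0],
    [0,0,0],
    [0,0,0],
  ],
)

```text
clock: 7.8
eef_pos: [623.6, 38.9, 27.9]
tcp_rot: [-3.142, 0.0, 1.38]
contact_force: [0.3, -0.9, -0.2]
opening: 0.453
grasp_force: 0.0
```

```bash
python3 -c "
from h import *
where()
from rig import optics
f=optics.grab_frame('top');r,w=block_rect(f,35.5,(200,145,310,215));b=np.load('bed.npy');q=(w-b[:2])@rot(b[2]);print(cv2.minAreaRect(q.astype(np.float32)),q.min(0),q.max(0))"
```

```text
t 7.8 tcp bed [-1.6 92.6] z 27.9 yaw 1.568 F bed [ 0.5 -0.8] -0.2 open 0.45
((-0.9859504699707031, -21.29071807861328), (111.23938751220703, 100.47474670410156), 1.0979021787643433) [-56.30096193 -71.25005345] [54.48367549 29.94325887]
```

play_rows(
  dp=[
    [-0.04,0,0],
    [-0.08,0,0],
    [-0.12,0,0],
    [-0.16,0,0],
    [-0.16,0,0],
  ],
  rot=[
    [0,0,0],
    [0,0,0],
    [0,0,0],
    [0,0,0],
    [0,0,0],
  ],
)

```text
clock: 8.27
eef_pos: [622.4, 33.9, 28.0]
tcp_rot: [-3.141, -0.002, 1.379]
contact_force: [-0.9, 7.0, 0.6]
opening: 0.451
grasp_force: 3.3
```

play_rows(
  dp=[
    [-0.03,0,0],
    [-0.05,0,0],
    [-0.05,0,0],
    [-0.05,0,0],
  ],
  rot=[
    [0,0,0],
    [0,0,0],
    [0,0,0],
    [0,0,0],
  ],
)

```text
clock: 8.6
eef_pos: [622.2, 33.6, 28.0]
tcp_rot: [-3.141, -0.003, 1.379]
contact_force: [-0.4, 16.1, -0.7]
opening: 0.448
grasp_force: 7.9
```

```bash
python3 -c "
from h import *
where()"
```

```text
t 8.6 tcp bed [-2.  87.1] z 28.0 yaw 1.567 F bed [-3.4 15.8] -0.7 open 0.45
```

Snug against the end stop, at 16 N. Next I push on the near edge with shut fingers to seat the block against the fence.

play_rows(
  dp=[
    [0.4,0,0],
    [0.4,-0.3,-0.7],
    [0,-1.1,-1.2],
    [-0.8,-1.9,-1.2],
    [-1.6,-2.25,-1.2],
  ],
  rot=[
    [0,0,0],
    [0,0,0],
    [0,0,0],
    [0,0,0],
    [0,0,0],
  ],
  fingers=0,
)

```text
clock: 9.02
eef_pos: [519.6, -13.7, 76.8]
tcp_rot: [3.141, 0.0, 1.383]
contact_force: [-0.1, -1.3, 0.2]
opening: -0.005
grasp_force: 0.0
```

play_rows(
  dp=[
    [-0.35,0,0],
    [-0.35,0,0.5],
    [-0.35,0,1.0],
    [-0.35,0,1.2],
    [-0.35,0,1.2],
  ],
  rot=[
    [0,0,0.04],
    [0,0,0.04],
    [0,0,0.04],
    [0,0,0.04],
    [0,0,0.04],
  ],
)

```text
clock: 9.43
eef_pos: [517.7, -28.3, 26.4]
tcp_rot: [-3.138, 0.001, 1.376]
contact_force: [-0.6, 0.5, 0.4]
opening: 0.003
grasp_force: 0.0
```

```bash
python3 -c "
from h import *
where()
from rig import optics
f=optics.grab_frame('top');r,w=block_rect(f,35.5,(200,145,310,215));b=np.load('bed.npy');q=(w-b[:2])@rot(b[2]);print(cv2.minAreaRect(q.astype(np.float32)),q.min(0),q.max(0))"
```

```text
t 9.43 tcp bed [-93.1   6.8] z 26.4 yaw 1.564 F bed [-0.7  0.4] 0.4 open 0.0
((26.048757553100586, -0.15352630615234375), (56.75675964355469, 150.38970947265625), 0.950263261795044) [ -3.50888981 -75.29115565] [54.2044668  75.37269635]
```

play_rows(
  dp=[
    [0,0.15,0],
    [0,0.3,0],
    [0,0.42,0],
    [0,0.5,0],
    [0,0.54,0],
  ],
  rot=[
    [0,0,0],
    [0,0,0],
    [0,0,0],
    [0,0,0],
    [0,0,0],
  ],
)

```text
clock: 9.9
eef_pos: [541.4, -32.9, 28.5]
tcp_rot: [3.14, -0.0, 1.376]
contact_force: [-0.4, 0.4, -0.5]
opening: -0.001
grasp_force: 0.0
```

play_rows(
  dp=[
    [0,0.03,0],
    [0,0.06,0],
    [0,0.09,0],
    [0,0.11,0],
    [0,0.11,0],
  ],
  rot=[
    [0,0,0],
    [0,0,0],
    [0,0,0],
    [0,0,0],
    [0,0,0],
  ],
)

```text
clock: 10.32
eef_pos: [544.4, -33.6, 27.9]
tcp_rot: [-3.141, 0.0, 1.376]
contact_force: [-0.0, -0.2, 0.6]
opening: 0.001
grasp_force: 0.3
```

```bash
python3 -c "
from h import *
where()"
```

```text
t 10.32 tcp bed [-65.9   6.6] z 27.9 yaw 1.564 F bed [ 0.  -0.2] 0.6 open 0.0
```

play_rows(
  dp=[
    [0,0.02,0],
    [0,0.04,0],
    [0,0.06,0],
    [0,0.06,0],
  ],
  rot=[
    [0,0,0],
    [0,0,0],
    [0,0,0],
    [0,0,0],
  ],
)

```text
clock: 10.65
eef_pos: [544.9, -33.7, 27.7]
tcp_rot: [-3.138, 0.0, 1.376]
contact_force: [-6.7, 2.7, 6.1]
opening: -0.002
grasp_force: 4.4
```

```bash
python3 -c "
from h import *
where()"
```

```text
t 10.65 tcp bed [-65.4   6.5] z 27.7 yaw 1.564 F bed [-7.1  1.4] 6.1 open -0.0
```

play_rows(
  dp=[
    [0,-0.2,0],
    [0,-0.2,-0.6],
    [0,0.5,-0.8],
    [-0.16,1.2,-0.8],
    [-0.16,1.63,-0.6],
  ],
  rot=[
    [0,0,0],
    [0,0,0],
    [0,0,0],
    [0,0,0],
    [0,0,0],
  ],
)

```text
clock: 11.07
eef_pos: [613.8, -54.2, 54.6]
tcp_rot: [3.134, -0.0, 1.376]
contact_force: [0.3, -0.2, 0.2]
opening: -0.001
grasp_force: 0.0
```

play_rows(
  dp=[
    [0,0,0],
    [0,0,0.15],
    [0,0,0.25],
    [0,0,0.32],
    [0,0,0.36],
  ],
  rot=[
    [0,0,0],
    [0,0,0],
    [0,0,0],
    [0,0,0],
    [0,0,0],
  ],
)

```text
clock: 11.48
eef_pos: [608.2, -52.7, 36.8]
tcp_rot: [-3.14, 0.0, 1.376]
contact_force: [-0.2, -0.1, 0.1]
opening: 0.001
grasp_force: 0.0
```

```bash
python3 -c "
from h import *
where()
from rig import optics
f=optics.grab_frame('side');cv2.imwrite('pics/s2.png',cv2.resize(f['color'][155:240,225:310,::-1],None,fx=7,fy=7,interpolation=cv2.INTER_CUBIC))"
```

```text
t 11.48 tcp bed [ 0.4 -0.3] z 36.8 yaw 1.564 F bed [-0.2 -0.2] 0.1 open 0.0
```

View pics/s2.png

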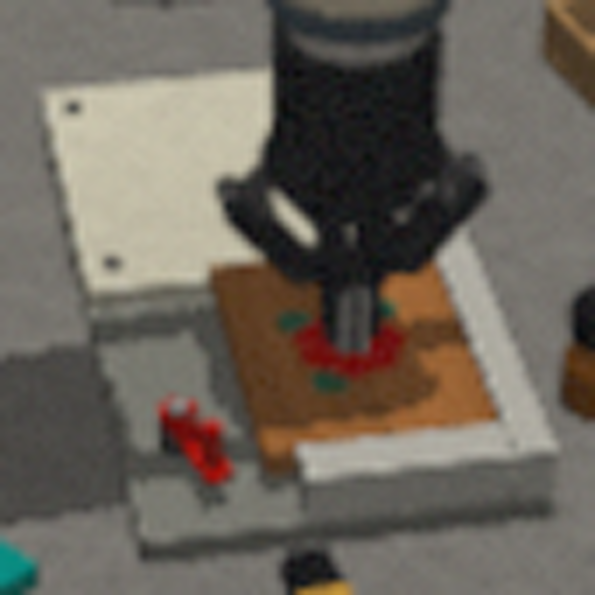

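The block lies against both fence and end stop, with the fingers over its middle. Now I press it down.

play_rows(
  dp=[
    [0,0,0.03],
    [0,0,0.06],
    [0,0,0.09],
    [0,0,0.12],
    [0,0,0.15],
  ],
  rot=[
    [0,0,0],
    [0,0,0],
    [0,0,0],
    [0,0,0],
    [0,0,0],
  ],
)

```text
clock: 11.95
eef_pos: [609.4, -52.9, 32.2]
tcp_rot: [-3.141, -0.0, 1.376]
contact_force: [-3.1, 0.8, 8.4]
opening: 0.002
grasp_force: 3.7
```

play_rows(
  dp=[
    [0,0,0.03],
    [0,0,0.06],
    [0,0,0.09],
    [0,0,0.12],
    [0,0,0.12],
  ],
  rot=[
    [0,0,0],
    [0,0,0],
    [0,0,0],
    [0,0,0],
    [0,0,0],
  ],
)

```text
clock: 12.37
eef_pos: [609.4, -52.9, 27.2]
tcp_rot: [-3.142, -0.0, 1.376]
contact_force: [-1.6, 1.6, 4.9]
opening: 0.002
grasp_force: 2.2
```

```bash
python3 -c "
from h import *
where()"
```

```text
t 12.37 tcp bed [ 1.6 -0.2] z 27.2 yaw 1.564 F bed [-1.9  1.2] 4.9 open 0.0
```

Going down over the pins, z 27.2. I continue to the bed.

play_rows(
  dp=[
    [0,0,0.02],
    [0,0,0.04],
    [0,0,0.05],
    [0,0,0.06],
    [0,0,0.06],
  ],
  rot=[
    [0,0,0],
    [0,0,0],
    [0,0,0],
    [0,0,0],
    [0,0,0],
  ],
)

```text
clock: 12.78
eef_pos: [609.5, -52.9, 26.0]
tcp_rot: [3.142, -0.0, 1.376]
contact_force: [-6.5, 1.1, 17.6]
opening: 0.001
grasp_force: 9.1
```

```bash
python3 -c "
from h import *
where()"
```

```text
t 12.78 tcp bed [ 1.7 -0.2] z 26.0 yaw 1.564 F bed [-6.6 -0.2] 17.6 open 0.0
```

Flush: z is 26.0 at 17.6 N. I lift off and measure the keeper.

play_rows(
  dp=[
    [0,0,-0.3],
    [0,0,-0.9],
    [0,0,-1.5],
    [0.8,-0.6,-1.8],
    [1.6,-0.8,-1.8],
  ],
  rot=[
    [0,0,0],
    [0,0,0],
    [0,0,0],
    [0,0,0],
    [0,0,0],
  ],
)

```text
clock: 13.2
eef_pos: [590.7, 15.7, 99.5]
tcp_rot: [3.138, -0.001, 1.373]
contact_force: [1.1, 0.1, -0.7]
opening: 0.001
grasp_force: 0.0
```

```bash
cat >> h.py <<'E'
def keeper(f,roi=(262,180,300,212)):
    x0,y0,x1,y1=roi
    h=cv2.cvtColor(cv2.resize(f["color"][y0:y1,x0:x1],None,fx=8,fy=8,interpolation=cv2.INTER_CUBIC),cv2.COLOR_RGB2HSV)
    m=((h[...,0]<8)|(h[...,0]>172))&(h[...,1]>140)&(h[...,2]>80)
    v,u=np.nonzero(m); b=np.load("bed.npy")
    q=(ray(f,(np.c_[u,v]+.5)/8-.5+[x0,y0],33.5)-b[:2])@rot(b[2])-[-88,-35]
    c=q.mean(0); print("n",len(q),"centroid rel pivot",c,"q",np.arctan2(c[1],c[0])+1.8,"max r",np.hypot(*q.T).max())
E
python3 -c "
from h import *
keeper(pickle.load(open('f0.pkl','rb'))['top'])
from rig import optics
f=optics.grab_frame('top');keeper(f);where()
r,w=block_rect(f,26,(200,145,310,215));b=np.load('bed.npy');q=(w-b[:2])@rot(b[2]);print(cv2.minAreaRect(q.astype(np.float32)),q.min(0),q.max(0))
f=optics.grab_frame('side');cv2.imwrite('pics/s3.png',cv2.resize(f['color'][155:240,225:310,::-1],None,fx=7,fy=7,interpolation=cv2.INTER_CUBIC))"
```

```text
n 3026 centroid rel pivot [  5.24040616 -20.91877321] q 0.47466427046853976 max r 49.57474152757641
n 3256 centroid rel pivot [ 14.4069583  -16.82967172] q 0.9371967873371532 max r 79.98637602098142
t 13.25 tcp bed [-31.   69.1] z 98.5 yaw 1.563 F bed [-0.5  4.2] -0.1 open -0.0
((26.63211441040039, -40.73262023925781), (61.76930236816406, 68.34188842773438), 10.92656135559082) [ -6.10492118 -74.48576844] [55.50761348 -1.33423343]
```

View pics/s3.png

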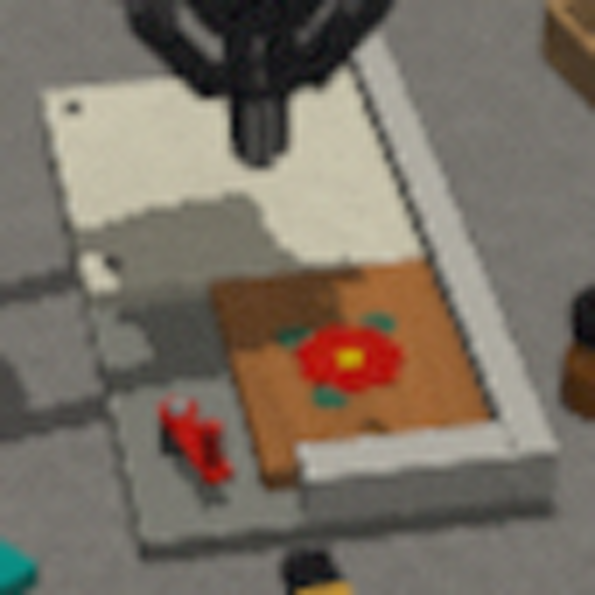

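The side crop shows the block flat and low in its seat, with the keeper still open (peg near 210,440). Keeper q is about 0.47, so the peg is at bed (−78,−74). I move the shut fingers behind it.

play_rows(
  dp=[
    [-0.4,-0.5,0],
    [-1.2,-1.0,0],
    [-2.0,-1.4,0],
    [-2.8,-1.7,0],
    [-3.6,-1.9,0],
  ],
  rot=[
    [0,0,0],
    [0,0,-0.5],
    [0,0,-1],
    [0,0,-1.7],
    [0,0,-2.3],
  ],
)

```text
clock: 13.72
eef_pos: [486.4, -111.5, 96.5]
tcp_rot: [-3.141, 0.0, 1.621]
contact_force: [0.2, -0.2, 0.2]
opening: -0.003
grasp_force: 0.0
```

```bash
python3 -c "
from h import *
where();need(-105.5,-80.6,40,np.pi-np.radians(76))
from rig import optics
f=optics.grab_frame('side');cv2.imwrite('pics/s4.png',cv2.resize(f['color'][155:260,215:320,::-1],None,fx=5.5,fy=5.5,interpolation=cv2.INTER_CUBIC))"
```

```text
t 13.72 tcp bed [-108.3  -80.8] z 96.5 yaw 1.809 F bed [ 0.2 -0.1] 0.2 open -0.0
dp [-0.012  0.071  1.413] rot [-0.004  0.001 -0.057]
```

play_rows(
  dp=[
    [0,0.05,0.5],
    [0,0.05,1.0],
    [0,0.05,1.4],
    [0,0.05,1.4],
    [0,0.05,1.4],
  ],
  rot=[
    [0,0,-0.05],
    [0,0,-0.05],
    [0,0,-0.05],
    [0,0,-0.05],
    [0,0,-0.05],
  ],
)

```text
clock: 14.18
eef_pos: [489.7, -110.6, 40.1]
tcp_rot: [-3.14, -0.0, 1.622]
contact_force: [0.4, -0.2, 0.2]
opening: 0.003
grasp_force: 0.0
```

play_rows(
  dp=[
    [0,0.1,0],
    [0,0.2,0],
    [0,0.27,0],
    [0,0.32,0],
    [0,0.32,0],
  ],
  rot=[
    [0,0,0],
    [0,0,0],
    [0,0,0],
    [0,0,0],
    [0,0,0],
  ],
)

```text
clock: 14.6
eef_pos: [503.9, -109.8, 40.9]
tcp_rot: [3.14, 0.0, 1.622]
contact_force: [-0.8, -0.4, 0.7]
opening: 0.0
grasp_force: 0.0
```

```bash
python3 -c "
from h import *
where()
p=np.radians(-76);need(-88+40*np.cos(p)+15.5*np.sin(p),-35+40*np.sin(p)-15.5*np.cos(p),40,np.pi+p)
from rig import optics
f=optics.grab_frame('side');cv2.imwrite('pics/s4.png',cv2.resize(f['color'][155:260,215:320,::-1],None,fx=5.5,fy=5.5,interpolation=cv2.INTER_CUBIC))"
```

```text
t 14.6 tcp bed [-91.5 -75.9] z 40.9 yaw 1.81 F bed [-0.8 -0.6] 0.7 open 0.0
dp [-0.03  -0.056  0.022] rot [ 0.012  0.003 -0.049]
```

View pics/s4.png

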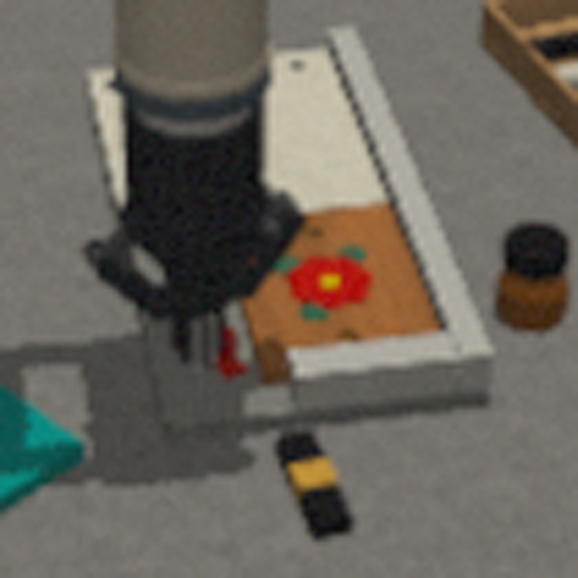

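The fingers stand just behind the red peg, on its near side at (205,350) with the peg at (230,350). Now the arc about the pivot, 20° per call.

play_rows(
  dp=[
    [-0.025,0.07,0.02],
    [-0.045,0.145,0.02],
    [-0.06,0.215,0.02],
    [-0.07,0.29,0.02],
    [-0.07,0.365,0.02],
  ],
  rot=[
    [0,0,-0.67],
    [0,0,-1.33],
    [0,0,-2.0],
    [0,0,-2.67],
    [0,0,-3.33],
  ],
)

```text
clock: 15.07
eef_pos: [517.4, -111.8, 39.6]
tcp_rot: [-3.141, -0.0, 1.974]
contact_force: [-0.8, -0.2, 1.6]
opening: 0.003
grasp_force: 0.5
```

play_rows(
  dp=[
    [-0.025,0.07,0],
    [-0.045,0.145,0],
    [-0.06,0.215,0],
    [-0.07,0.29,0],
    [-0.07,0.365,0],
  ],
  rot=[
    [0,0,-0.67],
    [0,0,-1.33],
    [0,0,-2.0],
    [0,0,-2.67],
    [0,0,-3.33],
  ],
)

```text
clock: 15.48
eef_pos: [532.0, -108.7, 39.6]
tcp_rot: [-3.141, -0.0, 2.323]
contact_force: [-0.8, -1.0, -0.2]
opening: -0.001
grasp_force: 0.5
```

```bash
python3 -c "
from h import *
where()
p=np.radians(-36);need(-88+40*np.cos(p)+15.5*np.sin(p),-35+40*np.sin(p)-15.5*np.cos(p),40,np.pi+p)"
```

```text
t 15.48 tcp bed [-64.  -69.6] z 39.6 yaw 2.511 F bed [-0.6 -1.1] -0.2 open -0.0
dp [-0.007 -0.04  -0.011] rot [-0.003 -0.002 -0.025]
```

Tracking well. I continue to the stop.

play_rows(
  dp=[
    [-0.025,0.06,0],
    [-0.045,0.13,0],
    [-0.06,0.2,0],
    [-0.07,0.275,0],
    [-0.07,0.35,0],
  ],
  rot=[
    [0,0,-0.67],
    [0,0,-1.33],
    [0,0,-2.0],
    [0,0,-2.67],
    [0,0,-3.33],
  ],
)

```text
clock: 15.9
eef_pos: [544.4, -101.3, 39.6]
tcp_rot: [-3.141, 0.0, 2.672]
contact_force: [0.4, -1.9, -0.7]
opening: 0.001
grasp_force: 0.5
```

play_rows(
  dp=[
    [-0.025,0.07,0],
    [-0.045,0.145,0],
    [-0.06,0.215,0],
    [-0.065,0.26,0],
    [-0.065,0.26,0],
  ],
  rot=[
    [0,0,-0.67],
    [0,0,-1.33],
    [0,0,-2.0],
    [0,0,-2.67],
    [0,0,-2.67],
  ],
)

```text
clock: 16.32
eef_pos: [551.8, -93.8, 39.7]
tcp_rot: [-3.14, 0.001, 2.953]
contact_force: [1.1, -5.6, 0.8]
opening: 0.0
grasp_force: 2.6
```

```bash
python3 -c "
from h import *
where()
p=0;need(-88+40*np.cos(p)+15.5*np.sin(p),-35+40*np.sin(p)-15.5*np.cos(p),40,np.pi+p)"
```

```text
t 16.32 tcp bed [-47.4 -51.2] z 39.7 yaw 3.141 F bed [ 2.1 -5.3] 0.8 open 0.0
dp [ 0.016  0.017 -0.007] rot [-0.011  0.01  -0.007]
```

play_rows(
  dp=[
    [0,0.02,0],
    [0,0.03,0],
    [0,0.03,0],
  ],
  rot=[
    [0,0,0],
    [0,0,0],
    [0,0,0],
  ],
)

```text
clock: 16.57
eef_pos: [551.8, -93.4, 39.7]
tcp_rot: [-3.14, 0.001, 2.949]
contact_force: [0.8, -9.9, -0.9]
opening: 0.001
grasp_force: 4.8
```

play_rows(
  dp=[
    [0,-0.2,0],
    [0,-0.5,-0.3],
    [0,-0.6,-1.2],
    [1,-0.6,-2],
    [1.8,-0.6,-3],
  ],
  rot=[
    [0,0,0],
    [0,0,0],
    [0,0,0],
    [0,0,0],
    [0,0,0],
  ],
)

```text
clock: 16.98
eef_pos: [487.2, -104.7, 146.2]
tcp_rot: [3.141, -0.001, 2.947]
contact_force: [0.3, 0.5, 0.7]
opening: -0.002
grasp_force: 0.0
```

play_rows(
  dp=[
    [0.8,-0.8,-0.5],
    [1.6,-1.6,-1],
    [2.4,-2.4,-1],
    [2.4,-3,-1],
    [2.4,-3,-1],
  ],
  rot=[
    [0,0,0],
    [0,0,0],
    [0,0,0],
    [0,0,0],
    [0,0,0],
  ],
)

```text
clock: 17.4
eef_pos: [367.6, -207.6, 186.9]
tcp_rot: [-3.139, 0.002, 2.944]
contact_force: [0.4, 0.9, -0.3]
opening: -0.003
grasp_force: 0.0
```

```bash
python3 -c "
from h import *
where()
from rig import optics
f=optics.grab_frame('top');b=np.load('bed.npy')
r,w=block_rect(f,26,(200,145,310,215));q=(w-b[:2])@rot(b[2]);print(cv2.minAreaRect(q.astype(np.float32)),q.min(0),q.max(0))
g=optics.grab_frame('side')
k=lambda f,c:cv2.resize(f['color'][c[1]:c[3],c[0]:c[2],::-1],(400,400),interpolation=cv2.INTER_CUBIC)
cv2.imwrite('pics/fin.png',np.hstack([k(f,(200,135,310,245)),k(g,(225,155,315,245))]))"
```

```text
t 17.4 tcp bed [-207.1 -197.4] z 186.9 yaw 3.132 F bed [0.2 0.9] -0.3 open -0.0
((0.3231544494628906, 0.5410842895507812), (111.11473846435547, 150.35653686523438), 0.2913307249546051) [-55.45161154 -74.7200811 ] [56.02605424 75.85491204]
```

View pics/fin.png

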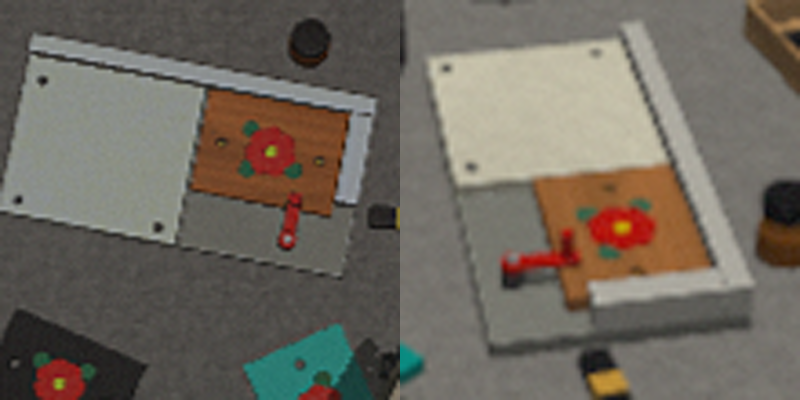

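The final view shows the block seated at bed (0.3, 0.5), with the brass pins in its holes at (221,142) and (320,160). The keeper lies across the near edge and the bystanders look unmoved.

```bash
python3 -c "
from rig import r
print(r.sign_off())"
```

```text
the job is handed in; nothing more can be done
None
```

The peony block is snug against the fence and end stop and pressed flush over both pins, the red keeper is swung to its stop, and the job is handed in (about 17 s on the clock, no verdict returned).

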